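# Hang up the red-lidded glue pail

### The job

The soles are glued: put the red-lidded glue pail back on the two-pronged hanger. While it still stands on the bench, swing its folded handle up until it points straight up, then carry the pail by the handle's bar and hang it with the bar lying across both prongs, so that it hangs free and still. Leave the green-lidded pail where it stands.

Things in the scene. Friction and masses are not known exactly. Their poses are not given: they have to be found in the camera images.
- red_pail: Loose closed steel pail, red lid, 0.4-0.65 kg; 96 mm across at foot, 114 at lid, 100 high. Origin: centre of underside, z up. Swing handle hinged about the pail's y axis at 85 mm height: wire legs at y = +-63 mm and a straight wooden bar, 10 mm thick, 112 long, parallel to y, 95 mm from the hinge line. Folded, it sticks out to -x (towards the robot, within 35 deg), free space under the bar.
- red_bail (a joint): Angle of the red pail's handle, rad. 0 = folded on its stop, 30 deg above level on the pail's -x side, at least 20 mm between bar and pail seen from above; grows as it swings up; 1.05 = straight up (bar centre over the pail's axis, 180 mm above its underside); 2.09 = folded to +x. Starts at 0-0.2. Slightly stiff hinge: stays at any angle where left; about 1 N at the bar moves it.
- hanger: Fixed grey stand with two brass hook prongs 8 mm thick at y = +-32 mm, open between. Origin: on the bench below the seat. Prongs point to -x (towards the robot). At the seat (x = 0, flat 12 mm either way) tops are 240 mm high; upturned free ends at x = -32 reach 260. Behind, they rise to a cross bar at x = 105, top 254; post at x = 135. Bar enters from -x over the ends, parallel to y, then down.
- green_pail: Bystander: a pail of the same shape with a green lid, handle folded too; origin at the centre of its underside. Must stay where it stands.
Things that resemble listed ones, but are neither listed nor needed, are in the scene too. Leave any pink look-alike of the red_pail alone.

How it is judged:
By the outcome, as a careful person would: the job done as asked, in the order asked, and still so for the second after the job is handed in, with the robot touching nothing.
It also fails if it takes over 64 s, if anything falls off the work surface, if the arm or the gripper's body presses on something with over 40 N, if the wrist force passes 120 N, or if a joint passes its speed limit or range.

### The arm

A 7-joint arm with a two-finger parallel gripper is mounted at the origin on the work surface. World frame = base frame: x ahead of the robot, y to its left, z up, the work surface at z = 0. Lengths are in m, angles in rad, forces in N, time in s.
With the tool pointing down it reaches from about 0.4 to 0.875 m from the base axis. Payload 19.3 kg.
Tool frame: the origin (TCP) lies midway between the tips of the shut fingers; the grasp point (between the pads) lies 19 mm behind it; z points along the fingers, y is the line along which they close (so a half turn about z gives the same grasp; the last joint's range is limited). The gripper opens to 85 mm and grips with 20 to 120 N. Pads are 22 mm wide; open, the fingers measure 114 mm over their backs; the gripper's body (76 mm by 85 mm) begins 54 mm behind the grasp point. The pads swing forward as they close: fully open they stand 13 mm farther back than shut.
Start: joints at [-1.392, 0.521, -0.036, 1.599, 0.021, 1.021, -0.113], TCP at [0.154, 0.606, 0.231] pointing down, gripper open.
Joint ranges: [-2.91, 2.91], [-0.3, 2.13], [-1.5, 1.42], [0.17, 2.43], [-1.26, 4.41], [0.16, 1.93], [-2.52, 2.52]. Speed limits (rad/s): [1.89, 1.89, 2.39, 2.39, 3.01, 3.01, 3.01].

### API

Orientations are given as [roll, pitch, yaw] about the fixed x, y, z axes, in that order (R = Rz(yaw) Ry(pitch) Rx(roll)).
In Python, from workcell import * gives the robot as it stands. The module is installed in compiled form; this text tells all that it offers.
- The arm moves only by the tool play_rows, never from a script. Its argument "deltas" is a list of rows, each a list of 7 numbers: the shift along the tool's x, y, z in units of 500 mm (1.0 is 500 mm), then the turn, a rotation vector about the tool's x, y, z in units of 120 degrees (1.0 is 120 degrees), then the closure, from 0 (fully open) to 1 (shut). A call has 1 to 10 rows; each row is the pose to reach, as a shift and turn from the pose commanded when the call began, along the tool's axes at that moment; what a row does not reach only later rows make up. A row lasts 1/10 s, in which the tool goes at most 50 mm and 8.59 degrees, less where a joint would pass 70% of its speed; a pose out of reach is approached as far as the arm can. A call with a number of a shift or a turn outside -1 to 1 is refused whole. A call with a gripper value outside its range is refused whole. The fingers move at their own pace and stop on an object; "newtons" is the grip in N (left out, the last holds). Time passes only in rows, so rows that repeat a pose let the fingers close. It gives the time, the measured TCP pose, the force, the opening and the grip force at its end, in the units of the state.
- observe(): the state, without advancing time (a new reading comes with each control period).
- grab_frame(name): name is "scene" or "top" or "wrist"; returns the picture (420x560x3 uint8, red, green, blue); there is no depth.
- get_calibration(name): a dict with "fovy" (degrees; the focal length in pixels is half the picture's height over the tangent of half this angle, whatever the lens; pixels are square), "cx", "cy" (the principal point, pixels), "xyz" and "rotation" of the camera in the world. Camera axes: x right, y down, z forward; pixel columns grow to the right and rows downward; lengths in m; the calibration is good to about 2 mm. A picture is of the moment at which its call begins: read the wrist's pose just before it. get_calibration takes no time and is no camera call; for the wrist camera it gives the pose at the moment of the call.
- job_done(): hands the job in; it is judged then, once.
The state is a dict: "clock": time; "qpos": joint angles; "qd": joint speeds; "joint_efforts": joint torques, N m; "position": TCP position; "tool_rot": TCP orientation; "force": force on the tool from outside, world axes, zero at the start; "moment": the same for the moment, N m; "grip_width": finger opening in m; "finger_force": force on a finger pad.
Only numpy, scipy, OpenCV 4.12 (cv2) and the standard library are available. Lean on these libraries where they do the work, as an engineer would, in place of code of your own. Each camera call takes 0.05 s, during which the arm holds its last target. There are 200 camera calls.

## Working session

There is one attempt and no reset: what is moved stays moved. The work goes in short steps, Python scripts to look and compute and a tool call to move; the robot and the scene stay as the last step left them, time stands still between calls to the robot, and variables do not carry over. Pictures are saved under pics/ and viewed, at most 10 in all, crops included, and the job is handed in when it is done.

Besides the shell and the picture viewer there is one more tool, called after ">>>" as name([rows], argument=value, ...), one row to a line, values as JSON. play_rows: Moves the arm, as the interface text tells. Its arguments: {"type":"object","properties":{"deltas":{"type":"array"},"newtons":{"type":"number"}},"required":["deltas"]}

```bash
mkdir -p pics
python3 - <<'E'
from workcell import *
import cv2
s=observe();print(s['clock'],s['position'],s['tool_rot'],s['grip_width'])
for n in("scene","top"):
    c=get_calibration(n);print(n,c)
    cv2.imwrite(f"pics/{n}0.png",grab_frame(n)[:,:,::-1])
E
```

```text
0.0 [0.15386663 0.60540162 0.23070787] [-3.14041681e+00  1.24745944e-04  2.89280511e+00] 0.08556479761672742
scene {'fovy': 51.11653541816467, 'cx': 283.43705354927266, 'cy': 212.14127400900742, 'xyz': array([0.97905602, 0.17564731, 0.8777238 ]), 'rotation': array([-2.50999619, -0.00811456,  1.8731541 ])}
top {'fovy': 56.652201715686566, 'cx': 278.7619688066963, 'cy': 210.39952926420997, 'xyz': array([ 0.35577146, -0.01876349,  1.15351147]), 'rotation': array([-3.06323127,  0.02775161, -1.54255995])}
```

View pics/scene0.png

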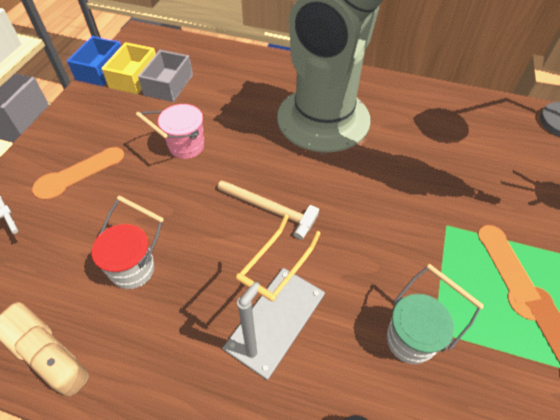

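View pics/top0.png

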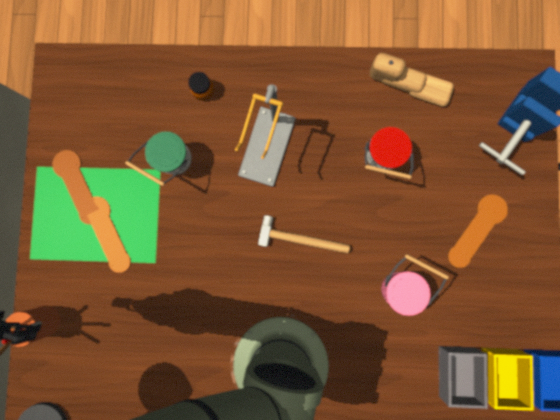

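The top view shows the red pail at (390,150) with its bar at (388,172), the hanger prongs at (240..280, 95..155), the green pail at (165,150), and a pink decoy at (408,293). In the scene view, the red lid is at (122,248) and its bar at (140,209).

```bash
cat > h.py <<'E'
import numpy as np,cv2
from scipy.spatial.transform import Rotation as R
from workcell import *
def ray(c,uv):
    f=210/np.tan(np.radians(c['fovy']/2))
    d=np.array([(uv[0]-c['cx'])/f,(uv[1]-c['cy'])/f,1.])
    return c['xyz'],R.from_euler('xyz',c['rotation']).apply(d)
def onz(c,uv,z):
    o,d=ray(c,uv);return o+d*(z-o[2])/d[2]
def tri(c1,p1,c2,p2):
    o,d=ray(c1,p1);q,e=ray(c2,p2)
    s,t=np.linalg.lstsq(np.c_[d,-e],q-o,rcond=None)[0]
    a,b=o+s*d,q+t*e;return (a+b)/2,np.linalg.norm(a-b)
def blob(im,lo,hi,roi=None):
    h=cv2.cvtColor(im,cv2.COLOR_RGB2HSV);m=cv2.inRange(h,np.array(lo),np.array(hi))
    if roi:
        k=np.zeros_like(m);x0,y0,x1,y1=roi;k[y0:y1,x0:x1]=255;m&=k
    n,l,st,ce=cv2.connectedComponentsWithStats(m)
    i=1+np.argmax(st[1:,4]);return (l==i),ce[i],st[i]
def ends(m):
    p=np.argwhere(m)[:,::-1].astype(float);c=p.mean(0);v=np.linalg.svd(p-c,full_matrices=False)[2][0]
    t=(p-c)@v;return c+v*t.min(),c+v*t.max()
E
python3 - <<'E'
from h import *
T,S=get_calibration('top'),get_calibration('scene')
t=cv2.imread('pics/top0.png')[:,:,::-1].copy();s=cv2.imread('pics/scene0.png')[:,:,::-1].copy()
def el(m):
    c=max(cv2.findContours(m.astype(np.uint8),0,1)[0],key=cv2.contourArea);return cv2.fitEllipse(c)
rt,ct,st=blob(t,(0,200,110),(4,255,255),(350,110,430,180));rs,cs,ss=blob(s,(0,200,110),(4,255,255),(80,210,160,290))
et,es=el(rt),el(rs);print('lid',et,es,onz(T,et[0],.1),onz(S,es[0],.1),tri(T,et[0],S,es[0]))
for nm,roi,im in(('t',(355,160,420,185),t),('s',(110,190,170,225),s)):
    m,c,q=blob(im,(12,90,130),(25,220,255),roi);print(nm,c,q,*ends(m))
    if nm=='t':et=ends(m);
    else: es=ends(m)
a=[min(et,key=lambda p:p[0]),max(et,key=lambda p:p[0])];b=[min(es,key=lambda p:p[0]),max(es,key=lambda p:p[0])]
for i in(0,1):print('bar',i,tri(T,a[i],S,b[1-i]))
g=np.hstack([cv2.resize(t[75:195,225:305],(400,600),interpolation=2),cv2.resize(s[200:310,225:331],(400,600),interpolation=2)])
cv2.imwrite('pics/z.png',g[:,:,::-1])
E
```

```text
Traceback (most recent call last):
  File "h.py", line 19, in blob
    i=1+np.argmax(st[1:,4]);return (l==i),ce[i],st[i]
        ~~~~~~~~~^^^^^^^^^^
ValueError: attempt to get argmax of an empty sequence
```

```bash
sed -i "s/h=cv2.cvtColor(im,cv2.COLOR_RGB2HSV);/h=cv2.cvtColor(im,cv2.COLOR_RGB2HSV);h[...,0]=(h[...,0].astype(int)+10)%180;/" h.py
python3 - <<'E'
from h import *
T,S=get_calibration('top'),get_calibration('scene')
t=cv2.imread('pics/top0.png')[:,:,::-1].copy();s=cv2.imread('pics/scene0.png')[:,:,::-1].copy()
g=np.hstack([cv2.resize(t[75:195,225:305],(400,600),interpolation=2),cv2.resize(s[200:310,225:331],(400,600),interpolation=2)])
cv2.imwrite('pics/z.png',g[:,:,::-1])
print(cv2.cvtColor(t,cv2.COLOR_RGB2HSV)[[150,172,172],[390,388,382]],cv2.cvtColor(s,cv2.COLOR_RGB2HSV)[[248,209,255],[122,140,255]])
def el(m):
    c=max(cv2.findContours(m.astype(np.uint8),0,1)[0],key=cv2.contourArea);return cv2.fitEllipse(c)
rt,ct,st=blob(t,(4,225,110),(13,255,255),(350,110,430,180));rs,cs,ss=blob(s,(4,225,110),(13,255,255),(80,210,160,290))
et,es=el(rt),el(rs);print('lid',et,es,onz(T,et[0],.1),onz(S,es[0],.1),tri(T,et[0],S,es[0]))
for nm,roi,im in(('t',(355,160,420,185),t),('s',(110,190,170,225),s)):
    m,c,q=blob(im,(22,60,150),(38,220,255),roi);print(nm,c,q,*ends(m))
    if nm=='t':et=ends(m);
    else: es=ends(m)
a=[min(et,key=lambda p:p[0]),max(et,key=lambda p:p[0])];b=[min(es,key=lambda p:p[0]),max(es,key=lambda p:p[0])]
for i in(0,1):print('bar',i,tri(T,a[i],S,b[1-i]))
E
```

```text
[[  2 233 222]
 [ 17 140 224]
 [ 15 146 166]] [[  1 183 244]
 [ 23  78 248]
 [ 16 146 226]]Traceback (most recent call last):
  File "<stdin>", line 9, in <module>
  File "h.py", line 19, in blob
    i=1+np.argmax(st[1:,4]);return (l==i),ce[i],st[i]
        ~~~~~~~~~^^^^^^^^^^
    return _wrapfunc(a, 'argmax', axis=axis, out=out, **kwds)
    return bound(*args, **kwds)
ValueError: attempt to get argmax of an empty sequence
```

View pics/z.png

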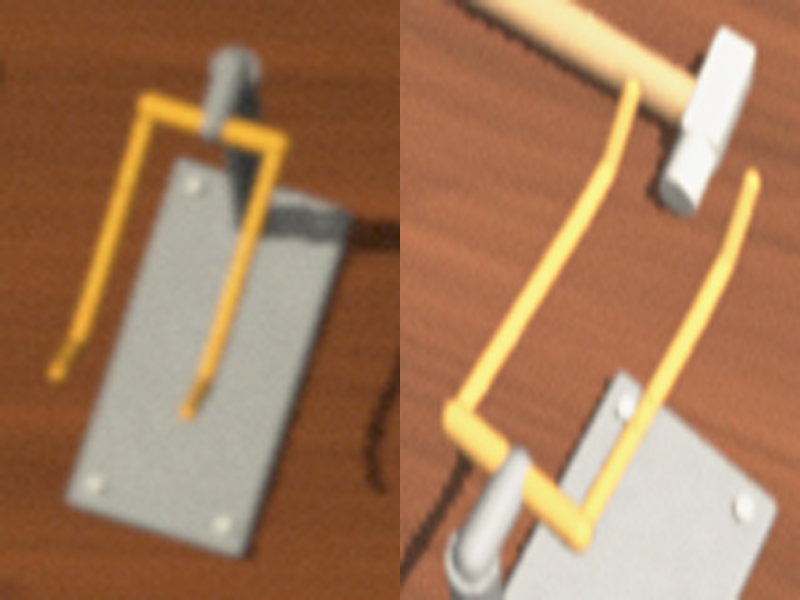

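The crops show the prong tips (top view) at about (236.4,150.0) and (262.6,157.4), with the cross-bar corners at (255,95.4) and (281,103.4). In the scene view, the tips are at (318.3,232.3) and (286.5,215.0) and the corners at (273.2,299) and (240.1,275.5).

Run:
```python
from h import *
np.set_printoptions(precision=4,suppress=True)
T,S=get_calibration('top'),get_calibration('scene')
t=cv2.imread('pics/top0.png')[:,:,::-1].copy();s=cv2.imread('pics/scene0.png')[:,:,::-1].copy()
def el(m):
    c=max(cv2.findContours(m.astype(np.uint8),0,1)[0],key=cv2.contourArea);return cv2.fitEllipse(cv2.convexHull(c))
rt=blob(t,(4,200,130),(16,255,255),(350,110,430,180))[0];rs=blob(s,(4,165,195),(16,255,255),(80,210,160,290))[0]
et,es=el(rt),el(rs);print('lid',et,es,onz(T,et[0],.1),onz(S,es[0],.1),*tri(T,et[0],S,es[0]))
E=[]
for nm,roi,im in(('t',(355,160,420,185),t),('s',(110,190,170,225),s)):
    m,c,q=blob(im,(22,40,155) ,(40,170,255),roi);e=sorted(ends(m),key=lambda p:p[0]);print(nm,c,q,*e);E.append(e)
for i in(0,1):print('bar',i,*tri(T,E[0][i],S,E[1][1-i]))
for n,a,b,z in(('tip+',(236.4,150),(318.3,232.3),.256),('tip-',(262.6,157.4),(286.5,215),.256),('cor+',(255,95.4),(273.2,299),.25),('cor-',(281,103.4),(240.1,275.5),.25)):
    print(n,*tri(T,a,S,b),onz(T,a,z),onz(S,b,z))
```

```text
lid ((390.67425537109375, 146.7365264892578), (40.68556213378906, 42.090877532958984), 117.94046783447266) ((119.52655029296875, 247.09234619140625), (44.74721145629883, 58.48924255371094), 65.74714660644531) [ 0.6197 -0.2874  0.1   ] [ 0.6222 -0.2839  0.1   ] [ 0.6203 -0.2877  0.0953] 0.0020418438529350015
t [387.5373 171.3184] [365 165  47  14 201] [365.0296 165.8777] [410.7739 176.9353]
s [139.8344 208.4448] [116 195  48  28 326] [115.9572 196.0826] [163.2292 220.5573]
bar 0 [ 0.5569 -0.2097  0.1389] 0.003145712230802426
bar 1 [ 0.5309 -0.3298  0.142 ] 0.0015564641808892932
tip+ [0.5652 0.1129 0.2545] 0.0022002410851701105 [0.5651 0.1116 0.256 ] [0.5659 0.1141 0.256 ]
tip- [0.5484 0.0507 0.2565] 0.002763252594485678 [0.5489 0.0495 0.256 ] [0.5476 0.052  0.256 ]
cor+ [0.7011 0.0754 0.2446] 0.004260760287943911 [0.6997 0.0728 0.25  ] [0.7029 0.0782 0.25  ]
cor- [0.6806 0.0125 0.2495] 0.0049702137445401355 [0.6813 0.0102 0.25  ] [0.6801 0.0151 0.25  ]
```

```bash
cat > d.py <<'E'
import sys
from h import *
# usage: d.py x y z yaw [pairs...]: prints deltas (tool-down targets)
s=observe();p=s['position'];r=R.from_euler('xyz',s['tool_rot'])
print('t %.2f'%s['clock'],p.round(4),s['tool_rot'].round(3),'F',np.round(s['force'],1),'w %.4f'%s['grip_width'],'ff',s['finger_force'])
v=list(map(float,sys.argv[1:]))
for i in range(0,len(v),4):
    q=R.from_euler('xyz',[np.pi,0,v[i+3]])
    print(np.r_[r.inv().apply(np.array(v[i:i+3])-p)/.5,(r.inv()*q).as_rotvec()/np.radians(120)].round(3))
E
python3 d.py .42 .25 .42 2.1 .48 -.25 .32 1.356
```

```text
t 0.10 [0.1539 0.6055 0.2308] [-3.141  0.     2.893] F [-1.  -0.2 -1.2] w 0.0855 ff 0.0
[-0.691 -0.558 -0.378 -0.     0.     0.379]
[-1.054 -1.498 -0.177 -0.     0.     0.734]
```

>>> play_rows([
  [-0.04,-0.03,-0.09,0,0,0.04,0],
  [-0.12,-0.1,-0.2,0,0,0.08,0],
  [-0.69,-0.56,-0.38,0,0,0.38,0],
  [-0.69,-0.56,-0.38,0,0,0.38,0],
  [-0.69,-0.56,-0.38,0,0,0.38,0],
  [-0.69,-0.56,-0.38,0,0,0.38,0],
  [-0.69,-0.56,-0.38,0,0,0.38,0],
  [-0.69,-0.56,-0.38,0,0,0.38,0],
  [-0.69,-0.56,-0.38,0,0,0.38,0],
  [-0.69,-0.56,-0.38,0,0,0.38,0],
])

```text
clock: 1.1
position: [0.4195, 0.2483, 0.4217]
tool_rot: [3.142, -0.0, 2.097]
force: [0.3, 0.7, 0.8]
grip_width: 0.0851
finger_force: 0.0
```

```bash
python3 d.py .48 -.1 .36 1.7 .52 -.265 .30 1.356
```

```text
t 1.10 [0.4195 0.2483 0.4217] [ 3.142 -0.     2.097] F [0.3 0.7 0.8] w 0.0851 ff 0.0
[-0.663 -0.245  0.123  0.    -0.     0.19 ]
[-0.989 -0.342  0.243 -0.    -0.     0.354]
```

>>> play_rows([
  [-0.66,-0.24,0.12,0,0,0.19,0],
  [-0.66,-0.24,0.12,0,0,0.19,0],
  [-0.66,-0.24,0.12,0,0,0.19,0],
  [-0.66,-0.24,0.12,0,0,0.19,0],
  [-0.66,-0.24,0.12,0,0,0.19,0],
  [-0.66,-0.24,0.12,0,0,0.19,0],
  [-0.99,-0.34,0.24,0,0,0.35,0],
  [-0.99,-0.34,0.24,0,0,0.35,0],
  [-0.99,-0.34,0.24,0,0,0.35,0],
  [-0.99,-0.34,0.24,0,0,0.35,0],
])

```text
clock: 2.1
position: [0.5126, -0.2294, 0.3113]
tool_rot: [-3.141, -0.0, 1.363]
force: [-0.0, 1.1, 1.3]
grip_width: 0.0852
finger_force: 0.0
```

```bash
python3 d.py .53 -.267 .27 1.356; python3 -c "
from h import *
print(get_calibration('wrist'));cv2.imwrite('pics/w1.png',grab_frame('wrist')[:,:,::-1])"
```

```text
t 2.10 [ 0.5126 -0.2294  0.3113] [-3.141 -0.     1.363] F [-0.   1.1  1.3] w 0.0852 ff 0.0
[-0.066  0.05   0.083 -0.    -0.     0.003]
{'fovy': 59.19668839905327, 'cx': 282.7787435511522, 'cy': 209.73826331425983, 'xyz': array([ 0.52813112, -0.15586148,  0.45323263]), 'rotation': array([ 2.84130963e+00, -6.90601874e-04, -2.06461563e-01])}
```

View pics/w1.png

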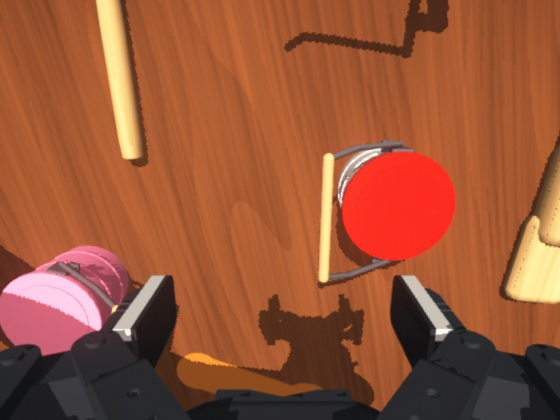

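The wrist view shows the bar from (328,156) to (323,279), with the red lid centred at (398,205). I'll refine the poses from this view.

Run:
```python
from h import *
np.set_printoptions(precision=4,suppress=True)
W=get_calibration('wrist');T=get_calibration('top');im=cv2.imread('pics/w1.png')[:,:,::-1].copy()
m=blob(im,(3,220,180),(15,255,255),(320,130,480,280))[0]
c=max(cv2.findContours(m.astype(np.uint8),0,1)[0],key=cv2.contourArea);e=cv2.fitEllipse(cv2.convexHull(c));print(e,'lid',onz(W,e[0],.1))
b=[onz(W,(328,156),.14),onz(W,(323,279),.14)];print('bar',b,(b[0]+b[1])/2,np.linalg.norm(b[0]-b[1]))
for p in((365.0,165.9),(410.8,176.9)):print('top',onz(T,p,.14))
for p,q in(((365.0,165.9),(328,156)),((410.8,176.9),(323,279))):print(tri(T,p,W,q))
```

```text
((398.59063720703125, 205.80812072753906), (103.094970703125, 115.45976257324219), 57.059715270996094) lid [ 0.617  -0.2908  0.1   ]
bar [array([ 0.5539, -0.22  ,  0.14  ]), array([ 0.5291, -0.3327,  0.14  ])] [ 0.5415 -0.2763  0.14  ] 0.11539931667744809
top [ 0.5572 -0.2109  0.14  ]
top [ 0.531  -0.3297  0.14  ]
(array([ 0.5518, -0.2104,  0.1669]), np.float64(0.00914215165258006))
(array([ 0.529 , -0.3261,  0.1519]), np.float64(0.00019720390797745986))
```

```bash
python3 d.py .5418 -.2735 .20 1.354 .5418 -.2735 .121 1.354
```

```text
t 2.15 [ 0.5112 -0.237   0.3091] [-3.139  0.004  1.357] F [-7.5 -3.8 -7.1] w 0.0852 ff 0.0
[-0.058  0.076  0.218 -0.001  0.002  0.001]
[-0.057  0.076  0.376 -0.001  0.002  0.001]
```

>>> play_rows([
  [-0.058,0.076,0.1,0,0,0,0],
  [-0.058,0.076,0.2,0,0,0,0],
  [-0.058,0.076,0.22,0,0,0,0],
  [-0.058,0.076,0.22,0,0,0,0],
])

```text
clock: 2.55
position: [0.5421, -0.2635, 0.1987]
tool_rot: [-3.136, -0.0, 1.363]
force: [-0.1, 0.0, 0.3]
grip_width: 0.0859
finger_force: 0.0
```

```bash
python3 d.py .5418 -.2735 .121 1.354
```

```text
t 2.55 [ 0.5421 -0.2635  0.1987] [-3.136 -0.     1.363] F [-0.1  0.   0.3] w 0.0859 ff 0.0
[-0.02   0.004  0.155 -0.003 -0.     0.004]
```

>>> play_rows([
  [-0.02,0.004,0.04,0,0,0,0],
  [-0.02,0.004,0.08,0,0,0,0],
  [-0.02,0.004,0.12,0,0,0,0],
  [-0.02,0.004,0.155,0,0,0,0],
  [-0.02,0.004,0.155,0,0,0,0],
  [-0.02,0.004,0.155,0,0,0,0.4],
  [-0.02,0.004,0.155,0,0,0,0.6],
  [-0.02,0.004,0.155,0,0,0,0.7],
  [-0.02,0.004,0.155,0,0,0,0.7],
  [-0.02,0.004,0.155,0,0,0,0.7],
], newtons=20)

```text
clock: 3.55
position: [0.5437, -0.2741, 0.125]
tool_rot: [3.141, 0.0, 1.364]
force: [-0.9, -0.0, -0.6]
grip_width: 0.0256
finger_force: 0.0
```

```bash
python3 d.py .5418 -.2735 .121 1.354;python3 -c "
from h import *
cv2.imwrite('pics/w2.png',np.hstack([grab_frame('wrist')[:,:,::-1][100:,60:500],cv2.resize(grab_frame('scene')[180:310,60:180],(295,320))[:,:,::-1]]))"
```

```text
t 3.55 [ 0.5437 -0.2741  0.125 ] [3.141 0.    1.364] F [-0.9 -0.  -0.6] w 0.0256 ff 0.0
[ 0.    -0.004  0.008  0.     0.     0.005]
```

View pics/w2.png

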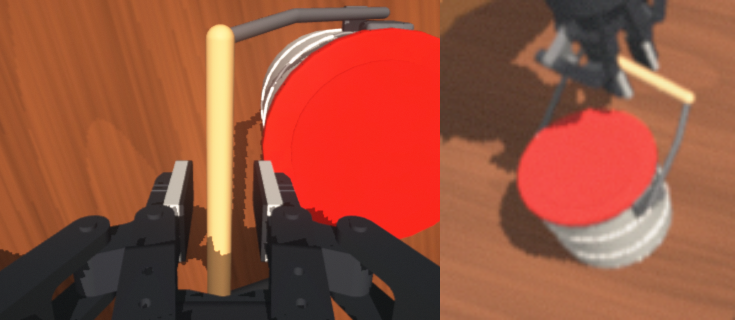

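>>> play_rows([
  [0,0,0.008,0,0,0.005,0.8],
  [0,0,0.008,0,0,0.005,0.8],
  [0,0.009,-0.002,0,0,0.005,0.8],
  [0,0.018,-0.014,0,0,0.005,0.8],
  [0,0.03,-0.025,0,0,0.005,0.8],
  [0,0.043,-0.036,0,0,0.005,0.8],
  [0,0.057,-0.044,0,0,0.005,0.8],
  [0,0.072,-0.052,0,0,0.005,0.8],
  [0,0.087,-0.058,0,0,0.005,0.8],
  [0,0.087,-0.058,0,0,0.005,0.8],
])

```text
clock: 4.65
position: [0.5874, -0.2831, 0.1539]
tool_rot: [3.141, 0.0, 1.354]
force: [-1.0, 0.1, -0.6]
grip_width: 0.017
finger_force: 0.0
```

```bash
python3 d.py .618 -.290 .160 1.354;python3 -c "
from h import *
cv2.imwrite('pics/w3.png',np.hstack([grab_frame('wrist')[:,:,::-1][100:,60:500],cv2.resize(grab_frame('scene')[180:310,60:180],(295,320))[:,:,::-1]]))"
```

```text
t 4.65 [ 0.5874 -0.2831  0.1539] [3.141 0.    1.354] F [-1.   0.1 -0.6] w 0.0170 ff 0.0
[-0.     0.063 -0.012  0.001  0.     0.   ]
```

View pics/w3.png

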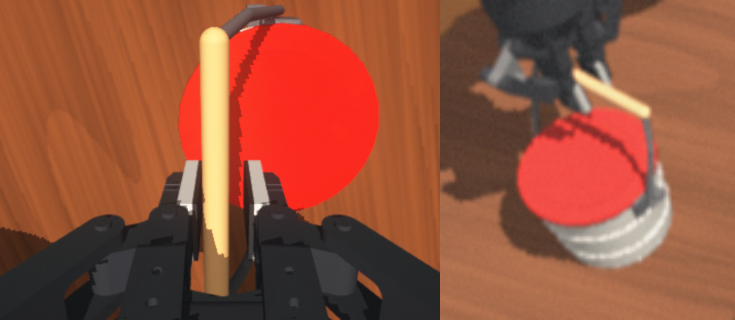

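The handle follows the fingers and the pail stays put. I'll finish the swing and close on the bar.

>>> play_rows([
  [0,0.016,-0.006,0,0,0,0.8],
  [0,0.032,-0.01,0,0,0,0.8],
  [0,0.048,-0.012,0,0,0,0.8],
  [0,0.063,-0.012,0,0,0,0.8],
  [0,0.063,-0.012,0,0,0,0.8],
  [0,0.063,-0.012,0,0,0,0.84],
  [0,0.063,-0.012,0,0,0,0.86],
  [0,0.063,-0.012,0,0,0,0.87],
  [0,0.063,-0.012,0,0,0,0.87],
])

```text
clock: 5.65
position: [0.6167, -0.2898, 0.1597]
tool_rot: [-3.142, -0.0, 1.353]
force: [-0.5, 0.1, -0.8]
grip_width: 0.0111
finger_force: 0.2
```

```bash
python3 d.py .618 -.290 .160 1.354;python3 -c "
from h import *
T=get_calibration('top');t=grab_frame('top')
cv2.imwrite('pics/w4.png',np.hstack([grab_frame('wrist')[:,:,::-1][100:,60:500],cv2.resize(grab_frame('scene')[180:310,60:180],(295,320))[:,:,::-1]]))"
```

```text
t 5.65 [ 0.6167 -0.2898  0.1597] [-3.142 -0.     1.353] F [-0.5  0.1 -0.8] w 0.0111 ff 0.16546657774597406
[ 0.     0.003 -0.001 -0.    -0.    -0.   ]
```

View pics/w4.png

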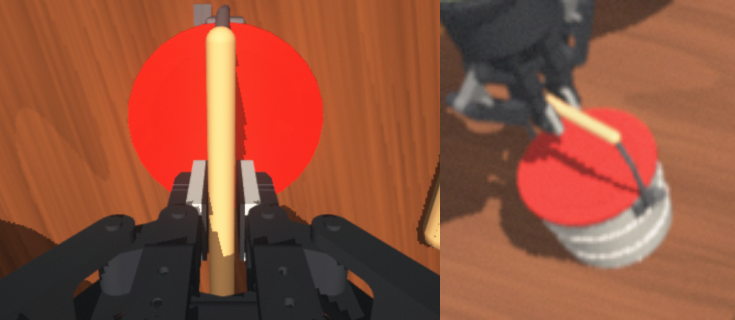

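The bar now lies about 2.5 mm short of the lid's centre line, so I'll nudge it forward, grip and lift.

>>> play_rows([
  [0,0.005,-0.001,0,0,0,0.87],
  [0,0.005,-0.001,0,0,0,0.87],
  [0,0.005,-0.001,0,0,0,1],
  [0,0.005,-0.001,0,0,0,1],
  [0,0.005,-0.001,0,0,0,1],
  [0,0.005,-0.001,0,0,0,1],
  [0,0.005,-0.02,0,0,0,1],
  [0,0.005,-0.04,0,0,0,1],
  [0,0.005,-0.06,0,0,0,1],
  [0,0.005,-0.08,0,0,0,1],
], newtons=80)

```text
clock: 6.8
position: [0.6193, -0.2904, 0.2007]
tool_rot: [3.142, 0.0, 1.353]
force: [0.3, -0.3, -6.1]
grip_width: 0.0073
finger_force: 78.5
```

```bash
python3 d.py .618 -.290 .29 1.354 .47 -.2 .29 1.29 .47 .107 .29 1.29;python3 -c "
from h import *
cv2.imwrite('pics/w5.png',np.hstack([grab_frame('wrist')[:,:,::-1][100:,60:500],cv2.resize(grab_frame('scene')[180:310,60:180],(295,320))[:,:,::-1]]))"
```

```text
t 6.80 [ 0.6193 -0.2904  0.2007] [3.142 0.    1.353] F [ 0.3 -0.3 -6.1] w 0.0073 ff 78.4546959400177
[ 0.    -0.003 -0.179  0.     0.    -0.   ]
[ 0.112 -0.331 -0.179  0.     0.     0.03 ]
[ 0.712 -0.463 -0.179  0.     0.     0.03 ]
```

View pics/w5.png

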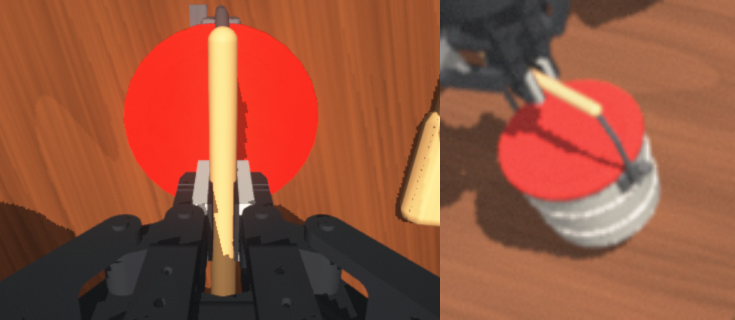

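The pail is lifted level and hangs with about 6 N of weight. Carrying it up, then back clear of the hanger.

>>> play_rows([
  [0,0,-0.04,0,0,0,1],
  [0,0,-0.09,0,0,0,1],
  [0.005,-0.02,-0.14,0,0,0.005,1],
  [0.02,-0.06,-0.18,0,0,0.01,1],
  [0.035,-0.11,-0.18,0,0,0.015,1],
  [0.055,-0.17,-0.18,0,0,0.02,1],
  [0.075,-0.23,-0.18,0,0,0.025,1],
  [0.095,-0.285,-0.18,0,0,0.03,1],
  [0.107,-0.32,-0.18,0,0,0.03,1],
  [0.112,-0.33,-0.18,0,0,0.03,1],
])

```text
clock: 7.9
position: [0.4688, -0.1991, 0.2898]
tool_rot: [-3.141, -0.001, 1.291]
force: [0.6, -0.6, -5.3]
grip_width: 0.0072
finger_force: 78.6
```

```bash
python3 d.py .47 .107 .29 1.29
```

```text
t 7.90 [ 0.4688 -0.1991  0.2898] [-3.141e+00 -1.000e-03  1.291e+00] F [ 0.6 -0.6 -5.3] w 0.0072 ff 78.57298135757446
[ 0.589 -0.167  0.    -0.    -0.001  0.   ]
```

>>> play_rows([
  [0.03,-0.01,0,0,0,0,1],
  [0.09,-0.03,0,0,0,0,1],
  [0.16,-0.045,0,0,0,0,1],
  [0.24,-0.07,0,0,0,0,1],
  [0.32,-0.09,0,0,0,0,1],
  [0.4,-0.115,0,0,0,0,1],
  [0.47,-0.135,0,0,0,0,1],
  [0.53,-0.15,0,0,0,0,1],
  [0.57,-0.162,0,0,0,0,1],
  [0.589,-0.167,0,0,0,0,1],
])

```text
clock: 8.9
position: [0.4717, 0.1081, 0.2896]
tool_rot: [3.142, -0.0, 1.293]
force: [-0.3, -0.1, -5.2]
grip_width: 0.0075
finger_force: 78.5
```

```bash
python3 d.py .589 .073 .29 1.29; python3 -c "
from h import *
print(get_calibration('wrist'));cv2.imwrite('pics/w6.png',grab_frame('wrist')[:,:,::-1])"
```

```text
t 8.90 [0.4717 0.1081 0.2896] [ 3.142 -0.     1.293] F [-0.3 -0.1 -5.2] w 0.0075 ff 78.54567646980286
[-0.003  0.245 -0.001  0.    -0.     0.001]
{'fovy': 59.19668839905327, 'cx': 282.7787435511522, 'cy': 209.73826331425983, 'xyz': array([0.49231054, 0.18030644, 0.43153284]), 'rotation': array([ 2.84154597e+00, -1.04880844e-03, -2.76628249e-01])}
```

View pics/w6.png

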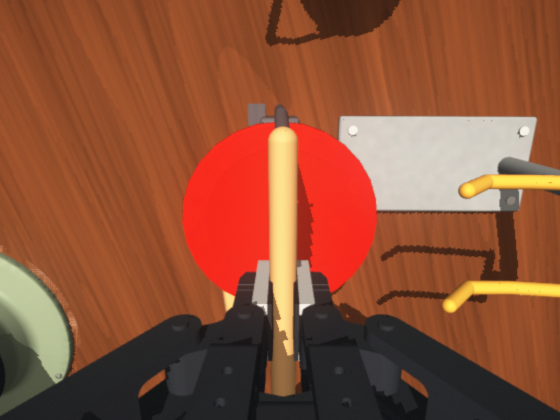

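The wrist view shows the prong tips at (467,190) and (450,306), the straight sections starting at about (490,181) and (473,287), and the pail hanging level.

Run:
```python
from h import *
np.set_printoptions(precision=4,suppress=True)
W=get_calibration('wrist')
for a,z in(((467,190),.256),((450,306),.256),((490,181),.236),((473,287),.236),((556,183),.238),((556,291),.238)):print(a,onz(W,a,z))
a=onz(W,(467,190),.256);b=onz(W,(450,306),.256);d=a-b;y=np.arctan2(-d[0],d[1]);print(y,np.linalg.norm(d),(a+b)/2+.032*np.array([np.cos(y),np.sin(y),0]))
```

```text
(467, 190) [0.5671 0.1135 0.256 ]
(450, 306) [0.5498 0.0513 0.256 ]
(490, 181) [0.5883 0.1075 0.236 ]
(473, 287) [0.5713 0.0456 0.236 ]
(556, 183) [0.6212 0.0975 0.238 ]
(556, 291) [0.6171 0.031  0.238 ]
-0.27139470485847805 0.06458202438673219 [0.5893 0.0738 0.256 ]
```

>>> play_rows([
  [0,0,0.03,0,0,0,1],
  [0,0.01,0.058,0,0,0,1],
  [0,0.04,0.058,0,0,0,1],
  [0,0.08,0.058,0,0,0,1],
  [0,0.12,0.058,0,0,0,1],
  [-0.002,0.16,0.058,0,0,0,1],
  [-0.003,0.2,0.058,0,0,0,1],
  [-0.003,0.23,0.058,0,0,0,1],
  [-0.003,0.247,0.058,0,0,0,1],
  [-0.003,0.247,0.058,0,0,0,1],
])

```text
clock: 9.95
position: [0.5904, 0.0691, 0.26]
tool_rot: [-3.142, 0.001, 1.289]
force: [0.2, -0.0, -6.7]
grip_width: 0.0073
finger_force: 78.6
```

```bash
python3 d.py .590 .0735 .228 1.295; python3 -c "
from h import *
cv2.imwrite('pics/w7.png',np.hstack([grab_frame('wrist')[:,:,::-1][60:,100:520],cv2.resize(grab_frame('scene')[170:350,190:380],(380,360))[:,:,::-1]]))" ||python3 -c "
from h import *
cv2.imwrite('pics/w7.png',np.hstack([grab_frame('wrist')[:,:,::-1][60:,100:520],cv2.resize(grab_frame('scene')[170:350,190:380],(380,360))[:,:,::-1]]))"
```

```text
t 9.95 [0.5904 0.0691 0.26  ] [-3.142e+00  1.000e-03  1.289e+00] F [ 0.2 -0.  -6.7] w 0.0073 ff 78.59091639518738
[ 0.008 -0.003  0.064 -0.     0.    -0.003]
```

View pics/w7.png

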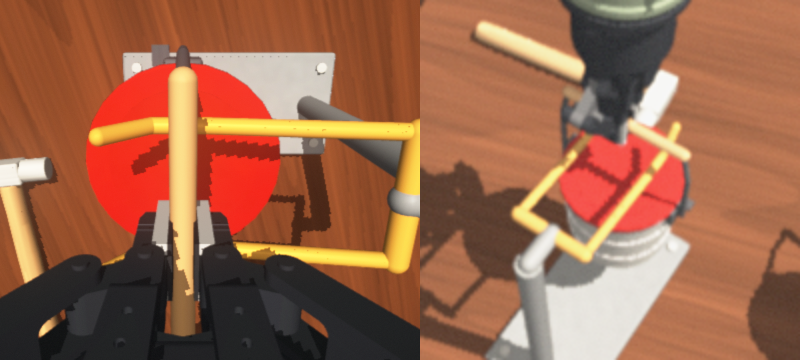

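The view shows the bar above the flat seats, between the upturned tips (crop x 95–155) and the cross bar, with the prongs on either side of the fingers. I'll lower slowly.

>>> play_rows([
  [0.004,-0.001,0.01,0,0,0,1],
  [0.008,-0.002,0.02,0,0,0,1],
  [0.008,-0.002,0.03,0,0,0,1],
  [0.008,-0.002,0.04,0,0,0,1],
  [0.008,-0.002,0.05,0,0,0,1],
  [0.008,-0.002,0.056,0,0,0,1],
  [0.008,-0.002,0.06,0,0,0,1],
  [0.008,-0.002,0.06,0,0,0,1],
])

```text
clock: 10.85
position: [0.5899, 0.0745, 0.2305]
tool_rot: [-3.141, 0.0, 1.29]
force: [0.2, 0.0, -5.9]
grip_width: 0.0077
finger_force: 78.6
```

>>> play_rows([
  [0,0,0.002,0,0,0,1],
  [0,0,0.004,0,0,0,1],
  [0,0,0.006,0,0,0,1],
  [0,0,0.006,0,0,0,1],
])

```text
clock: 11.25
position: [0.5899, 0.0745, 0.2276]
tool_rot: [-3.142, 0.0, 1.291]
force: [-0.2, 0.9, -5.5]
grip_width: 0.0072
finger_force: 78.6
```

>>> play_rows([
  [0,0,0.002,0,0,0,1],
  [0,0,0.003,0,0,0,1],
  [0,0,0.003,0,0,0,1],
])

```text
clock: 11.55
position: [0.5899, 0.0745, 0.2261]
tool_rot: [-3.141, 0.0, 1.291]
force: [-0.6, 0.2, -5.9]
grip_width: 0.0075
finger_force: 78.6
```

>>> play_rows([
  [0,0,0.002,0,0,0,1],
  [0,0,0.002,0,0,0,1],
])

```text
clock: 11.75
position: [0.59, 0.0745, 0.2252]
tool_rot: [3.141, -0.0, 1.291]
force: [-0.4, -0.7, -4.0]
grip_width: 0.0073
finger_force: 78.8
```

>>> play_rows([
  [0,0,0.002,0,0,0,1],
  [0,0,0.002,0,0,0,1],
])

```text
clock: 11.95
position: [0.5901, 0.0745, 0.2248]
tool_rot: [3.141, -0.001, 1.29]
force: [-3.7, 0.7, 5.8]
grip_width: 0.0077
finger_force: 80.1
```

Seated: the force changed sign at z = 0.2248. I'll ease off slightly, open gently and retreat upward.

>>> play_rows([
  [0,0,-0.001,0,0,0,1],
  [0,0,-0.001,0,0,0,0.88],
  [0,0,-0.001,0,0,0,0.85],
  [0,0,-0.001,0,0,0,0.8],
  [0,0,-0.001,0,0,0,0.7],
  [0,0,-0.001,0,0,0,0.6],
  [0,0,-0.001,0,0,0,0.6],
  [0,0,-0.001,0,0,0,0.6],
], newtons=20)

```text
clock: 12.75
position: [0.5899, 0.0746, 0.2247]
tool_rot: [-3.142, 0.0, 1.291]
force: [0.2, -0.4, 1.2]
grip_width: 0.0344
finger_force: 0.0
```

>>> play_rows([
  [0,0,-0.01,0,0,0,0.6],
  [0,0,-0.03,0,0,0,0.6],
  [0,0,-0.06,0,0,0,0.6],
  [0,0,-0.1,0,0,0,0.6],
  [0,0,-0.16,0,0,0,0.6],
  [0,0,-0.22,0,0,0,0.6],
  [0,0,-0.28,0,0,0,0.6],
  [0,0,-0.28,0,0,0,0.6],
])

```text
clock: 13.55
position: [0.5911, 0.0741, 0.3691]
tool_rot: [3.136, -0.003, 1.29]
force: [0.4, -0.0, 0.3]
grip_width: 0.0339
finger_force: 0.0
```

Run:
```python
from h import *
np.set_printoptions(precision=4,suppress=True)
s=observe();print(s['clock'],s['position'],s['force'],s['grip_width'])
for k in range(2):
  for n,roi in(('scene',(200,150,380,350)),('top',(200,60,330,200))):
    c=get_calibration(n);im=grab_frame(n);
    if k==0:cv2.imwrite(f'pics/f_{n}.png',im[:,:,::-1])
    m,ce,st=blob(im,(4,165,130),(16,255,255),roi);print(n,ce,st,onz(c,ce,.165))
W=get_calibration('wrist');im=grab_frame('wrist');cv2.imwrite('pics/f_w.png',im[:,:,::-1])
m,ce,st=blob(im,(3,220,150),(15,255,255));print('w',ce,st)
m,ce,st=blob(im,(22,60,150),(31,160,255));e=ends(m);print(ce,st,e,[onz(W,p,.245) for p in e])
```

```text
13.55 [0.5911 0.0741 0.3691] [ 0.362  -0.0048  0.348 ] 0.03390498111161771
scene [279.3689 262.6355] [ 262  242   42   47 1114] [0.5926 0.0533 0.165 ]
top [261.1031 158.5077] [251 145  26  26 388] [0.5655 0.0601 0.165 ]
scene [279.3959 262.6452] [ 262  242   42   48 1119] [0.5926 0.0533 0.165 ]
top [260.8703 158.5087] [250 145  27  26 401] [0.5655 0.0607 0.165 ]
w [247.8079 179.198 ] [ 225  130   51   95 2020]
[534.2706 341.0099] [ 508  305   52   79 1925] (array([528.2613, 303.2097]), array([540.9403, 382.9634])) [array([ 0.756 , -0.0607,  0.245 ]), array([ 0.7598, -0.1434,  0.245 ])]
```

>>> play_rows([
  [0,-0.05,-0.05,0,0,0,0],
  [0,-0.05,-0.1,0,0,0,0],
  [0,-0.1,-0.1,0,0,0,0],
  [0,-0.1,-0.1,0,0,0,0],
  [0,-0.1,-0.1,0,0,0,0],
  [0,-0.1,-0.1,0,0,0,0],
  [0,-0.1,-0.1,0,0,0,0],
  [0,-0.1,-0.1,0,0,0,0],
])

```text
clock: 14.6
position: [0.5421, 0.0882, 0.4143]
tool_rot: [-3.141, 0.001, 1.29]
force: [-0.1, -0.7, 0.2]
grip_width: 0.0853
finger_force: 0.0
```

Run:
```python
from h import *
np.set_printoptions(precision=4,suppress=True)
for k in range(2):
    W=get_calibration('wrist');im=grab_frame('wrist');cv2.imwrite('pics/f_w.png',im[:,:,::-1])
    f=210/np.tan(np.radians(W['fovy']/2));Ri=R.from_euler('xyz',W['rotation']).inv()
    def px(p):
        q=Ri.apply(np.array(p)-W['xyz']);return q[:2]/q[2]*f+[W['cx'],W['cy']]
    # expected bar ends & prongs
    y=np.array([np.sin(.275),np.cos(.275),0]);s=np.array([.590,.0735,.245])
    a,b=px(s+.056*y),px(s-.056*y);print('expected ends',a,b)
    x0,x1=sorted([a[0],b[0]]);y0,y1=sorted([a[1],b[1]])
    roi=(int(x0-40),int(y0-25),int(x1+40),int(y1+25))
    m,ce,st=blob(im,(22,50,130),(31,165,255),roi);e=ends(m);print(st,e,[onz(W,p,.245) for p in e])
    m,ce,st=blob(im,(3,220,130),(15,255,255));print('lid',ce,st,'exp',px(s-[0,0,.08]))
    hs=cv2.cvtColor(im,cv2.COLOR_RGB2HSV)
    print([hs[tuple((a+(b-a)*t).astype(int)[::-1])].tolist() for t in(.05,.2,.3,.5,.8,.95)])
```

```text
expected ends [343.0814 120.6612] [337.6686 246.9987]
[332 107  19 140 744] (array([343.4044, 106.9357]), array([337.7966, 246.0724])) [array([0.6079, 0.1379, 0.245 ]), array([0.5751, 0.0205, 0.245 ])]
lid [304.685  186.6908] [ 279  157   54   57 1203] exp [329.1013 169.3485]
[[24, 102, 254], [24, 102, 254], [24, 100, 254], [24, 99, 254], [24, 102, 254], [24, 103, 254]]
expected ends [343.1071 120.7012] [337.689  247.0083]
[333 107  18 140 751] (array([343.5309, 106.9392]), array([337.7759, 246.0735])) [array([0.608 , 0.1379, 0.245 ]), array([0.5751, 0.0205, 0.245 ])]
lid [304.4355 186.3459] [ 279  156   55   58 1249] exp [329.1173 169.3788]
[[24, 101, 254], [24, 98, 254], [24, 100, 254], [24, 100, 254], [24, 102, 254], [24, 103, 254]]
```

>>> play_rows([
  [0,0,0,0,0,0,0],
  [0,0,0,0,0,0,0],
  [0,0,0,0,0,0,0],
  [0,0,0,0,0,0,0],
  [0,0,0,0,0,0,0],
  [0,0,0,0,0,0,0],
  [0,0,0,0,0,0,0],
  [0,0,0,0,0,0,0],
  [0,0,0,0,0,0,0],
  [0,0,0,0,0,0,0],
])

```text
clock: 15.7
position: [0.5419, 0.0884, 0.4147]
tool_rot: [3.142, -0.0, 1.291]
force: [-0.8, 0.3, -0.4]
grip_width: 0.0859
finger_force: 0.0
```

Run:
```python
from h import *
for k in range(4):
    im=grab_frame('wrist');h=cv2.cvtColor(im,cv2.COLOR_RGB2HSV);m=((h[...,0]<6)|(h[...,0]>172))&(h[...,1]>215)&(h[...,2]>100)
    m[:, :200]=0;p=np.argwhere(m);print(p.mean(0),len(p),p.min(0),p.max(0))
    g=cv2.imread('pics/top0.png');t=grab_frame('top')[:,:,::-1];print('green diff',np.abs(g[125:185,125:190].astype(int)-t[125:185,125:190]).mean())
```

```text
[170.04076266 316.49353496] 4563 [111 278] [213 377]
green diff 43.91880341880342
[169.82112399 316.39908157] 4573 [111 278] [213 376]
green diff 43.94034188034188
[169.60816681 316.57059079] 4604 [111 278] [213 379]
green diff 43.858119658119655
[169.85233727 316.31629533] 4578 [111 278] [213 378]
green diff 43.94239316239316
```

The pail hangs still and plumb (lid centre about (328,162), where the geometry predicts it), and the bar spans both prongs. Handing in.

```bash
python3 -c "
from workcell import *
print(job_done())"
```

```text
the job is handed in; nothing more can be done
None
```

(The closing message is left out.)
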